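# Clamp a board blank in the routing jig

## Robot

A 6-joint arm with a two-finger parallel gripper is mounted at the origin on the work surface. World frame = base frame: x ahead of the robot, y to its left, z up, the work surface at z = 0. Lengths are in m, angles in degrees, forces in N, time in s.
With the tool pointing down it reaches from about 0.25 to 0.725 m from the base axis. Payload 9.7 kg.
Tool frame: the origin (TCP) lies midway between the tips of the shut fingers; the grasp point (between the pads) lies 19 mm behind it (bot.pinch_z is the distance from the TCP to the grasp point, in m); z points along the fingers, x is the direction in which the jaws open and shut, and the axes are right-handed (so a half turn about z gives the same grasp; the last joint's range is limited). The gripper opens to 85 mm and grips with 20 to 120 N. Pads are 22 mm wide; open, the fingers measure 114 mm over their backs; the gripper's body (76 mm by 85 mm) begins 54 mm behind the grasp point. The pads swing forward as they close: fully open they stand 13 mm farther back than shut.
Start: joints at [71.047, 4.979, 10.078, 95.1, 0, 90], TCP at [0.179, 0.52, 0.231] pointing down, gripper open.
Joint ranges: [-179.16, 179.16], [-48.56, 103.87], [-65.8, 70.77], [-126.05, 130.52], [-82.76, 87.17], [-180, 180]. Speed limits (degrees/s): [127.2, 127.2, 147.25, 180, 180, 180].

## Interface

Orientations are given as [roll, pitch, yaw] about the fixed x, y, z axes, in that order (R = Rz(yaw) Ry(pitch) Rx(roll)).
In Python, from workcell import bot gives the robot as it stands. The module is installed in compiled form; this text tells all that it offers.
- The arm moves only by the shell command python3 -m pendant 'ROWS' [FORCE]. ROWS is JSON, a list of rows, each a list of 7 numbers: the shift along the tool's x, y, z scaled (see below), then the turn, a rotation vector about the tool's x, y, z scaled (see below), then the closure, from 0 (fully open) to 1 (shut). In form: [[tx, ty, tz, wx, wy, wz, jaw], ...]. A call has 1 to 12 rows; each row shifts and turns the pose as measured when the row begins, along the tool's axes as they then stand; what a row does not reach is not made up. The controller multiplies each number of a shift by 0.25 m and each number of a turn by pi rad. A row lasts 1/10 s, in which the tool goes at most 50 mm and 8.59 degrees, less where a joint would pass 70% of its speed; a pose out of reach is approached as far as the arm can. A call with a number of a shift or a turn outside -1 to 1 is refused whole. A call with a gripper value outside its range is refused whole. The fingers move at their own pace and stop on an object; FORCE is the grip in N (left out, the last holds). Time passes only in rows, so rows that do not move let the fingers close. It gives the time, the measured TCP pose, the force and the opening at its end, in the units of the state.
- bot.get_obs(): the state, without advancing time (a new reading comes with each control period).
- bot.camera(name): name is "side" or "top" or "wrist"; returns the picture (480x640x3 uint8, red, green, blue); there is no depth.
- bot.calibration(name): a dict with "intrinsics" (3x3 intrinsics, pixels), "k1" (the pictures are not rectified: a ray, as slopes to the right and down, at radius r is drawn at 1 + k1 r^2 times it, then the intrinsics apply), "xyz" and "attitude" of the camera in the world. Camera axes: x right, y up, looking along -z (the intrinsics and any distortion apply to the point x, -y, -z); pixel columns grow to the right and rows downward; lengths in m; the calibration is good to about 2 mm. A picture is of the moment at which its call begins: read the wrist's pose just before it. calibration takes no time and is no camera call; for the wrist camera it gives the pose at the moment of the call.
- bot.job_done(): hands the job in, once; it reports no verdict.
The state is a dict: "time": time; "q": joint angles; "qd": joint speeds; "joint_efforts": joint torques, N m; "ee_pos": TCP position; "tcp_rot": TCP orientation; "wrist_force": force on the tool from outside, world axes, zero at the start; "torque": the same for the moment, N m; "opening": finger opening in m.
Only numpy, scipy, OpenCV 4.12 (cv2) and the standard library are available. Lean on these libraries where they do the work, as an engineer would, in place of code of your own. Each camera call takes 0.05 s, during which the arm holds its last target.

## Task

Get the oak blank ready for routing: with a fingertip, push the red cam lever round until it lies alongside the blank and the jaw holds the blank tight against the dark fence. Then push the blue keeper arm round until it lies square across the blank. Only push the lever and the arm, gently and without pinching them; do not push or lift the blank yourself, and leave the bench dog, the jar and the offcut alone.

Things in the scene. Friction and masses are not known exactly. Their poses are not given: they have to be found in the camera images.
- jig: Routing jig fixed to the bench: brown board, x -145..145, y -155..145 mm from the origin (which is on the bench), top 18 mm above the bench. A dark wooden fence 25 mm wide stands on it along jig x: inner face at y = +60 mm, top 40 mm above the bench. The jig is level, z up, turned about z; its +x points away from the robot.
- lever_pivot (a point): Axis of the red cam lever, vertical, at jig (-50, -115) mm, at the lever's mid-height, 43 mm above the bench. Fixed to the jig.
- cam_lever (a joint): Angle of the red cam lever (rad), counter-clockwise from above: 0 = pointing along jig -y, straight away from the blank (open); 1.57 = along jig +x, alongside the blank (closed). Hard stops at 0 and 1.75; starts at 0 to 0.3. Needs about 3 N at 90 mm from the axis, 5 N as the jaw clamps; stays where left. Moves the jaw 12 mm per rad; the blank is gripped from about 1.3 rad.
- lever_tip (a point): Centre of the red lever's rounded end, 108 mm from its axis, at mid-height. The lever is a bar 18 mm wide (end 22 mm wide, hub radius 20 mm), reaching 119 mm from its axis, from 34 to 52 mm above the bench.
- pad: Orange face of the clamp jaw, 80 mm along jig x, 12 mm thick along y, 18 high, from 19 to 37 mm above the bench; origin under its centre. The cam drives it along jig +y; it is sprung (2.5 N per mm), so it gives a little once the blank meets the fence. Open, its face is at jig y = -55 mm.
- blank: Loose oak board blank, about 360 g, flat on the jig: 170 (x) by 100 (y) by 22 mm, plus a grip tab 36 mm wide reaching to x = -148 mm, towards the robot. Origin under the centre of the 170 by 100 part; top 40 mm above the bench. Starts 4 to 8 mm off the fence, up to 0.03 rad askew; against the fence its origin is at jig y = +10 mm.
- keeper_pivot (a point): Axis of the blue keeper arm, vertical, behind the fence at jig (-20, 110) mm, at the arm's mid-height, 55 mm above the bench. Fixed to the jig.
- keeper (a joint): Angle of the blue keeper arm (rad), counter-clockwise from above: 0 = pointing along jig -y, square across fence and blank; +1.57 = along jig +x, parallel to the fence. Starts at 0.85 to 1.5. Nothing stops it at 0: it can pass on to -1.65. Needs about 1.3 N at 90 mm from the axis; stays where left.
- keeper_tip (a point): Centre of the keeper arm's rounded end, 109 mm from its axis, at mid-height. The arm is a bar 20 mm wide (end 22 mm wide, hub radius 17 mm), reaching 120 mm from its axis, from 46 to 64 mm above the bench: 6 mm clear above blank and fence.
- bench_dog: Bystander: loose brass bench dog, standing, 30 mm wide foot, 55 mm high, origin under its centre. On the bench beyond the jig.
- screw_jar: Bystander: loose amber jar with a black lid, 54 mm wide, 65 mm high, origin under its centre. On the bench beyond the jig.
- offcut: Bystander: loose brown wood offcut 40 by 60 by 40 mm high, origin under its centre. On the bench beyond the jig.

How it is judged:
By the outcome, as a careful person would: the job done as asked, in the order asked, and still so for the second after the job is handed in, with the robot touching nothing.
It also fails if it takes over 54 s, if anything falls off the work surface, if the arm or the gripper's body presses on something with over 40 N, if the wrist force passes 120 N, or if a joint passes its speed limit or range.

## Working session

There is one attempt and no reset: what is moved stays moved. The work goes in short steps, Python scripts to look and compute and a shell command to move; the robot and the scene stay as the last step left them, time stands still between calls to the robot, and variables do not carry over. Pictures are saved under pics/ and viewed, and the job is handed in when it is done.

```bash
mkdir -p pics; ls
python3 - <<'E'
from workcell import bot
import cv2,numpy as np
o=bot.get_obs(); print(o)
for n in("top","side"):
    c=bot.calibration(n); print(n,c)
    cv2.imwrite(f"pics/{n}0.png",bot.camera(n)[:,:,::-1])
E
```

```text
pics
{'time': 0.0, 'q': array([ 7.10464520e+01,  5.01059570e+00,  1.00336669e+01,  9.51002820e+01,
       -6.85003127e-04,  8.99997460e+01]), 'qd': array([ 0.04031548, -0.1540438 , -0.00415935,  0.04642521,  0.01811511,
        0.05090688]), 'joint_efforts': array([-1.58158393e-03, -5.20386672e+01,  4.64801860e+01,  1.62216002e-02,
        8.32992282e-05, -3.04274600e-06]), 'ee_pos': array([0.178566  , 0.5199519 , 0.23058087]), 'tcp_rot': array([1.79999315e+02, 7.72108734e-02, 7.10467060e+01]), 'wrist_force': array([ 1.14749542, -0.24557071, -0.26551949]), 'torque': array([-0.01810251,  0.02168713,  0.02284471]), 'opening': 0.08524578919888741}
top {'intrinsics': array([[583.64907443,   0.        , 319.2816084 ],
       [  0.        , 583.64907443, 234.48393228],
       [  0.        ,   0.        ,   1.        ]]), 'k1': -0.01931412553517162, 'xyz': array([0.4228517 , 0.0354942 , 1.11579988]), 'attitude': array([ 10.19668687,  -0.33251638, -89.65334828])}
side {'intrinsics': array([[455.48967326,   0.        , 322.87616912],
       [  0.        , 455.48967326, 242.69288824],
       [  0.        ,   0.        ,   1.        ]]), 'k1': -0.11984529640247772, 'xyz': array([ 0.58122674, -0.50937142,  0.46575915]), 'attitude': array([53.71181236, -0.64403802, -2.69119305])}
```

View pics/top0.png

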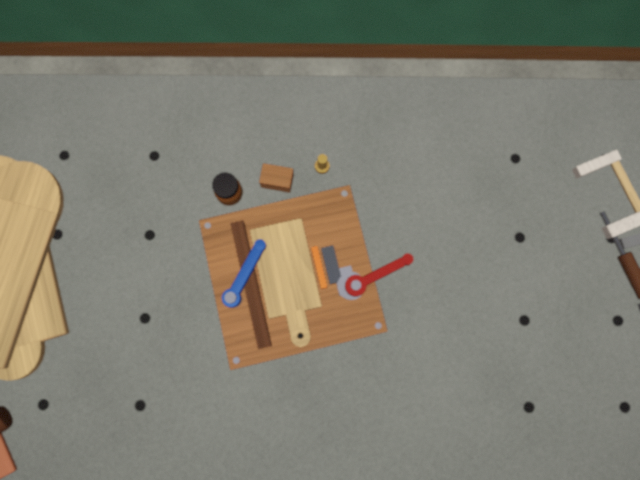

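View pics/side0.png

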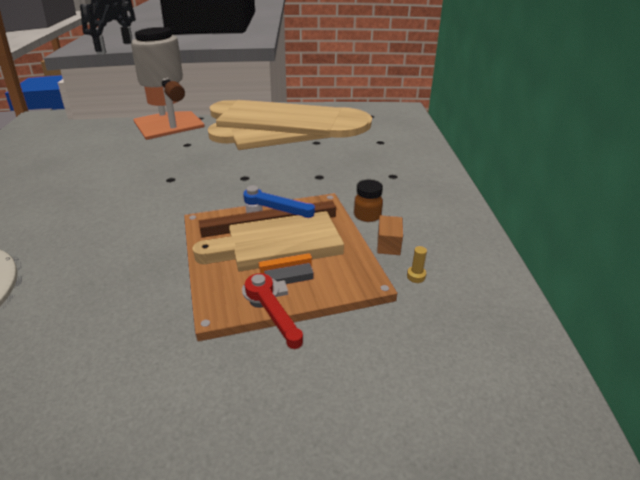

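```bash
cat > h.py <<'E'
from workcell import bot
import cv2,numpy as np
from scipy.spatial.transform import Rotation as R
def ray(cal,uv):
    K=np.array(cal["intrinsics"]);uv=np.atleast_2d(np.array(uv,float)).reshape(-1,1,2)
    p=cv2.undistortPoints(uv,K,np.array([cal["k1"],0,0,0.])).reshape(-1,2)
    d=np.c_[p[:,0],-p[:,1],-np.ones(len(p))]
    return R.from_euler("xyz",cal["attitude"],degrees=True).apply(d)
def onz(cal,uv,z):
    d=ray(cal,uv);c=np.array(cal["xyz"]);return c+d*((z-c[2])/d[:,2])[:,None]
def project(cal,P):
    P=np.atleast_2d(P); p=R.from_euler("xyz",cal["attitude"],degrees=True).inv().apply(P-np.array(cal["xyz"]))
    q=np.c_[p[:,0],-p[:,1],-p[:,2]]
    return cv2.projectPoints(q.reshape(-1,1,3),np.zeros(3),np.zeros(3),np.array(cal["intrinsics"]),np.array([cal["k1"],0,0,0.]))[0].reshape(-1,2)
def mask(im,col):
    h=cv2.cvtColor(im,cv2.COLOR_RGB2HSV)
    H,S,V=h[...,0].astype(int),h[...,1].astype(int),h[...,2].astype(int)
    if col=="red": m=((H<5)|(H>174))&(S>190)&(V>90)
    if col=="blue": m=(abs(H-110)<12)&(S>140)&(V>70)
    if col=="orange": m=(H>8)&(H<16)&(S>200)&(V>180)
    return m.astype(np.uint8)*255
def big(m,lo=None,hi=None):
    n,l,s,c=cv2.connectedComponentsWithStats(m)
    i=1+np.argmax(s[1:,4]); return (l==i).astype(np.uint8)*255
E
python3 - <<'E'
from h import *
im=cv2.imread("pics/top0.png")[:,:,::-1].copy(); cal=bot.calibration("top")
h=cv2.cvtColor(im,cv2.COLOR_RGB2HSV)
for p in [(275,345),(215,260),(355,285),(385,272),(408,259),(245,270),(231,297),(320,270),(225,225),(290,250)]: print(p,im[p[1],p[0]],h[p[1],p[0]])
z=cv2.resize(im[140:390,180:430],None,fx=2.4,fy=2.4,interpolation=cv2.INTER_CUBIC)
cv2.imwrite("pics/topz.png",z[:,:,::-1])
for c,zz in(("red",.052),("blue",.064),("orange",.037)):
    m=mask(im,c); m[:,:180]=0;m[:,430:]=0; m[:140]=0; m=big(m)
    ct=max(cv2.findContours(m,0,2)[0],key=cv2.contourArea)
    print(c,cv2.contourArea(ct),cv2.minAreaRect(ct), cv2.boundingRect(ct))
E
```

```text
(275, 345) [165 118  77] [ 14 136 165]
(215, 260) [169 122  81] [ 14 133 169]
(355, 285) [157 156 165] [123  14 165]
(385, 272) [165  45  40] [  1 193 165]
(408, 259) [166  47  43] [  1 189 166]
(245, 270) [ 61 103 173] [109 165 173]
(231, 297) [155 153 162] [127  14 162]
(320, 270) [218 136  65] [ 14 179 218]
(225, 225) [165 118  78] [ 14 134 165]
(290, 250) [201 175 127] [ 19  94 201]
red 167.5 ((386.2000427246094, 269.4000244140625), (7.155418395996094, 53.66563034057617), 63.43495178222656) (361, 256, 50, 28)
blue 509.0 ((244.359619140625, 272.7088928222656), (13.655499458312988, 71.5051498413086), 24.443954467773438) (229, 241, 36, 65)Traceback (most recent call last):
  File "<stdin>", line 8, in <module>
  File "h.py", line 24, in big
    i=1+np.argmax(s[1:,4]); return (l==i).astype(np.uint8)*255
        ~~~~~~~~~^^^^^^^^^
    return _wrapfunc(a, 'argmax', axis=axis, out=out, **kwds)
    return bound(*args, **kwds)
ValueError: attempt to get argmax of an empty sequence
```

View pics/topz.png

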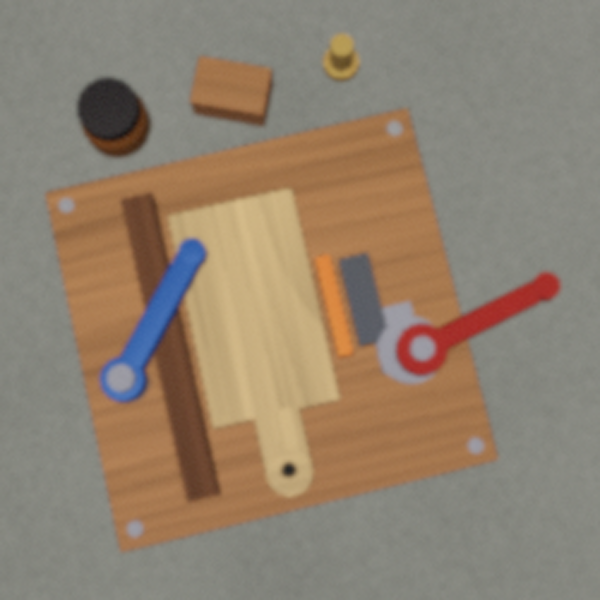

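```bash
sed -i 's/(S>190)&(V>90)/(S>150)\&(V>90)/; s/(S>200)&(V>180)/(S>160)\&(V>190)/; s/(H>8)&(H<16)/(H>10)\&(H<18)/' h.py
cat > loc.py <<'E'
from h import *
def hubtip(im,col,cal,zt):
    m=mask(im,col); m[:,:180]=0;m[:,450:]=0;m[:120]=0; m=big(m)
    ct=max(cv2.findContours(m,0,2)[0],key=cv2.contourArea)
    f=np.zeros_like(m);cv2.drawContours(f,[ct],-1,255,-1)
    d=cv2.distanceTransform(f,cv2.DIST_L2,5); w=np.where(d>d.max()-1.2); hub=np.array([w[1].mean(),w[0].mean()])
    P=ct.reshape(-1,2); r=np.hypot(*(P-hub).T); far=P[r>r.max()-2].mean(0)
    ys,xs=np.where(f>0); pts=np.c_[xs,ys]; rr=np.hypot(*(pts-hub).T)
    g=onz(cal,np.array([hub,far]),zt)
    sel=onz(cal,pts[rr>d.max()*1.5].mean(0)[None],zt)[0]
    return g[0],g[1],sel,d.max()
E
python3 - <<'E'
from loc import *
im=cv2.imread("pics/top0.png")[:,:,::-1].copy(); cal=bot.calibration("top")
h=cv2.cvtColor(im,cv2.COLOR_RGB2HSV)
m=((h[...,0]>=8)&(h[...,0]<24)&(h[...,1]>70)).astype(np.uint8)*255
m[:,:195]=0;m[:,395:]=0
m=cv2.morphologyEx(m,cv2.MORPH_CLOSE,np.ones((25,25))); m=cv2.morphologyEx(m,cv2.MORPH_OPEN,np.ones((41,41)));m=big(m)
ct=max(cv2.findContours(m,0,2)[0],key=cv2.contourArea)
b=cv2.boxPoints(cv2.minAreaRect(ct));print(b.round(1))
man=np.array([(48,190),(408,110),(497,458),(122,550)])/2.4+[180,140];print(man.round(1))
for q in(b,man):
    w=onz(cal,q,.018);print(w.round(4),w.mean(0))
scr=np.array([(66,205),(395,129),(476,446),(135,529)])/2.4+[180,140]
w=onz(cal,scr,.018);print("screws",w.round(4),w.mean(0)); 
for a,bb in((0,1),(3,2)): print(np.degrees(np.arctan2(*(w[a]-w[bb])[[1,0]]))-90)
for a,bb in((0,3),(1,2)): print(np.degrees(np.arctan2(*(w[a]-w[bb])[[1,0]])))
for c,z in(("red",.052),("blue",.064)):
    hub,far,s,d=hubtip(im,c,cal,z)
    print(c,hub.round(4),far.round(4),np.hypot(*(far-hub)[:2]),np.degrees(np.arctan2(*(far-hub)[[1,0]])),np.degrees(np.arctan2(*(s-hub)[[1,0]])))
# pads, blank
o=mask(im,"orange");o[:140]=0;o[:,:300]=0;o[:,340:]=0;o=big(o)
ct=max(cv2.findContours(o,0,2)[0],key=cv2.contourArea); b=cv2.boxPoints(cv2.minAreaRect(ct));print(onz(cal,b,.037).round(4))
E
```

```text
[[189.8 183.5]
 [346.8 149.8]
 [386.4 335. ]
 [229.5 368.7]]
[[200.  219.2]
 [350.  185.8]
 [387.1 330.8]
 [230.8 369.2]]
[[ 0.7192  0.2823  0.018 ]
 [ 0.7896 -0.0226  0.018 ]
 [ 0.4316 -0.0955  0.018 ]
 [ 0.3688  0.1937  0.018 ]] [0.57729471 0.08945193 0.018     ]
[[ 0.6486  0.2595  0.018 ]
 [ 0.7167 -0.0287  0.018 ]
 [ 0.4393 -0.0968  0.018 ]
 [ 0.368   0.1912  0.018 ]] [0.5431428 0.0812763 0.018    ]
screws [[ 0.6365  0.2446  0.018 ]
 [ 0.7008 -0.0182  0.018 ]
 [ 0.4484 -0.0806  0.018 ]
 [ 0.3838  0.1817  0.018 ]] [0.54236704 0.08186604 0.018     ]
13.761697701905717
13.839175519635688
13.96560076749765
13.893619277613594
red [ 0.5206 -0.0363  0.052 ] [ 0.5738 -0.1374  0.052 ] 0.11423043134544619 -62.230257197264535 -62.42390836778361
blue [0.5508 0.1603 0.064 ] [0.4826 0.1867 0.064 ] 0.07315887964281204 158.83820832471633 162.75346998226462
[[0.5934 0.0463 0.037 ]
 [0.5962 0.0353 0.037 ]
 [0.5193 0.0158 0.037 ]
 [0.5165 0.0266 0.037 ]]
```

```bash
cat > jig.py <<'E'
from loc import *
O=np.array([.5416,.0865]);Y=np.radians(13.86)
X=np.array([np.cos(Y),np.sin(Y)]);V=np.array([-X[1],X[0]])
def j2w(x,y): return O+x*X+y*V
def w2j(p): d=np.asarray(p)[:2]-O; return np.array([d@X,d@V])
LP=j2w(-.05,-.115);KP=j2w(-.02,.11)
def ang(piv,p): # joint angle of point about pivot
    d=np.asarray(p)[:2]-piv; return (np.arctan2(d@V,d@X)+np.pi/2+np.pi)%(2*np.pi)-np.pi
E
python3 - <<'E'
from jig import *
im=cv2.imread("pics/top0.png")[:,:,::-1].copy(); cal=bot.calibration("top")
f=lambda *p: onz(cal,np.array([p])/2.4+[180,140],Z)[0]
Z=.064
hub=f(122,379);tip=f(192.,250.);print("K",KP,hub,tip,ang(KP,tip),ang(hub[:2],tip))
m=mask(im,"blue");ys,xs=np.where(m>0);s=(xs>180)&(xs<300)&(ys>200)&(ys<330);xs,ys=xs[s],ys[s]
l=cv2.fitLine(np.c_[xs,ys].astype(np.float32),cv2.DIST_HUBER,0,.01,.01).ravel();a=onz(cal,np.array([l[2:]-20*l[:2],l[2:]+20*l[:2]]),Z)
d=(a[0]-a[1]);print("line",ang(np.zeros(2),d),ang(np.zeros(2),-d))
Z=.052;hub=f(422,348);tip=f(546,286);print("L",LP,hub,tip,ang(LP,tip),ang(hub[:2],tip))
E
python3 -m pendant '[[-0.1265,0.1356,0,0,0,0,1],[-0.1265,0.1356,0,0,0,0,1],[-0.1265,0.1356,0,0,0,0,1],[-0.1265,0.1356,0,0,0,0,1],[-0.1265,0.1356,0,0,0,0,1],[-0.1265,0.1356,0,0,0,0,1],[-0.1265,0.1356,0,0,0,0,1],[-0.1265,0.1356,0,0,0,0,1],[-0.1265,0.1356,0,0,0,0,1],[-0.1265,0.1356,0,0,0,0,1]]'
```

```text
K [0.49583179 0.18850623] [0.49522446 0.18864778 0.064     ] [0.59335356 0.13860802 0.064     ] 0.8559598490487579 0.8573272685206321
line -2.234347588309073 0.90724506528072
L [ 0.52060409 -0.03712917] [ 0.52105607 -0.036781    0.052     ] [ 0.56922896 -0.13216297  0.052     ] 0.2310284091774113 0.22577871654094483
time: 1.1
ee_pos: [0.4005, 0.0996, 0.2267]
tcp_rot: [-180.0, 0.4, 71.7]
wrist_force: [0.4, 1.1, 0.9]
opening: -0.0003
```

```bash
python3 -m pendant '[[-0.122,0.129,0,0,0,0,1],[-0.122,0.129,0,0,0,0,1],[-0.122,0.129,0,0,0,0,1],[-0.122,0.129,0,0,0,0,1],[-0.122,0.129,0,0,0,0,1],[-0.122,0.129,0,0,0,0,1],[0,0,0,0,0,0.047,1],[0,0,0,0,0,0.047,1],[0,0,0,0,0,0.047,1],[0,0,0,0,0,0.047,1]]'; python3 -c "
from workcell import bot
print(bot.get_obs()['q'])"
```

```text
time: 2.1
ee_pos: [0.5299, -0.1538, 0.2219]
tcp_rot: [-179.9, 0.6, 36.9]
wrist_force: [-0.6, 0.3, -0.4]
opening: 0.0001
[-15.98314008   5.52207394   9.61894359  94.57121132  -0.39931825
  37.11652333]
```

```bash
python3 -m pendant '[[0,0,0,0,0,0.0465,1],[0,0,0,0,0,0.0465,1],[0,0,0,0,0,0.0465,1],[0,0,0,0,0,0.0465,1],[0,0,0,0,0,0.0465,1],[0,0,0,0,0,0.0465,1],[0,0,0,0,0,0.0465,1],[0,0,0,0,0,0.0465,1],[0,0,0,0,0,0.0465,1],[0,0,0,0,0,0.0465,1],[0,0,0,0,0,0.0465,1],[0,0,0,0,0,0.0465,1]]'
cat > tgt.py <<'E'
import sys
from jig import *
o=bot.get_obs();p=o["ee_pos"];Rt=R.from_euler("xyz",o["tcp_rot"],degrees=True)
def rel(x,y,z): # world target -> tool mm and units
    d=Rt.inv().apply(np.array([x,y,z])-p); print("tool d mm",(d*1000).round(1),"units",(d/.25).round(4))
print("tcp",p.round(4),"rot",np.round(o["tcp_rot"],2),"F",np.round(o["wrist_force"],1),"q6",round(o["q"][5],1))
def pol(P): # polar in joint: theta,r of tcp
    d=p[:2]-P; print("theta(tcp)",round(ang(P,p),3),"r",round(np.hypot(*d)*1000,1))
E
python3 - <<'E'
from tgt import *
rel(.527,-.135,.038); pol(LP)
E
```

```text
time: 3.3
ee_pos: [0.5281, -0.1537, 0.2162]
tcp_rot: [178.9, 0.4, -66.2]
wrist_force: [-0.3, 0.2, -0.2]
opening: -0.0002
tcp [ 0.5281 -0.1537  0.2162] rot [178.92   0.38 -66.21] F [-0.3  0.2 -0.2] q6 140.2
tool d mm [-16.4  -9.9 178.2] units [-0.0655 -0.0395  0.7128]
theta(tcp) -0.177 r 116.8
```

```bash
python3 -m pendant '[[-0.022,-0.013,0.14,0.003,0,-0.007,1],[-0.022,-0.013,0.14,0.003,0,-0.007,1],[-0.022,-0.013,0.14,0,0,-0.007,1],[0,0,0.14,0,0,0,1],[0,0,0.13,0,0,0,1],[0,0,0,0,0,0,1]]'
python3 - <<'E'
from tgt import *
rel(.527,-.135,.038); pol(LP)
for n in("side","top"): cv2.imwrite(f"pics/{n}1.png",bot.camera(n)[:,:,::-1])
E
```

```text
time: 3.9
ee_pos: [0.5279, -0.133, 0.0368]
tcp_rot: [-180.0, 0.4, -62.6]
wrist_force: [0.4, -1.2, -0.4]
opening: 0.0002
tcp [ 0.5279 -0.133   0.0368] rot [-179.97    0.42  -62.64] F [ 0.4 -1.2 -0.4] q6 138.3
tool d mm [ 1.3  1.7 -1.2] units [ 0.0052  0.0068 -0.0048]
theta(tcp) -0.166 r 96.2
```

View pics/side1.png

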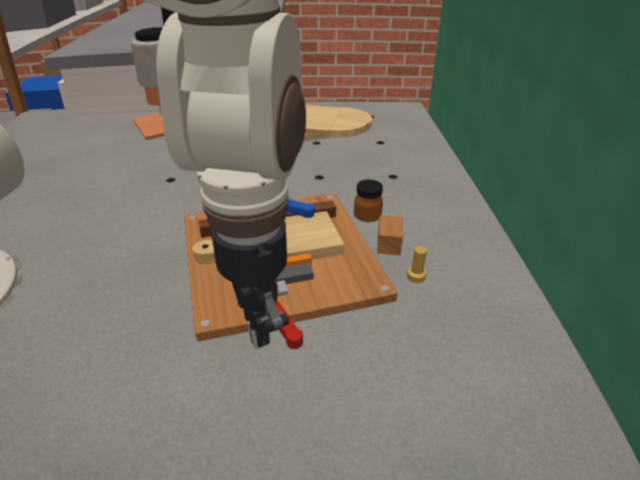

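```bash
python3 -m pendant '[[0,-0.03,0,0,0,0,1],[0,-0.03,0,0,0,0,1],[0.0064,-0.037,0,0,0,-0.0333,1],[0.0064,-0.037,0,0,0,-0.0333,1],[0.0064,-0.037,0,0,0,-0.0333,1],[0.0064,-0.037,0,0,0,-0.0333,1]]'
python3 - <<'E'
from tgt import *
pol(LP)
cv2.imwrite("pics/side2.png",bot.camera("side")[:,:,::-1])
E
```

```text
time: 4.6
ee_pos: [0.5827, -0.111, 0.0512]
tcp_rot: [-179.6, -0.4, -38.0]
wrist_force: [-2.7, -1.4, 0.1]
opening: -0.0002
tcp [ 0.5827 -0.111   0.0512] rot [-179.65   -0.45  -38.03] F [-2.7 -1.4  0.1] q6 117.2
theta(tcp) 0.457 r 96.5
```

View pics/side2.png

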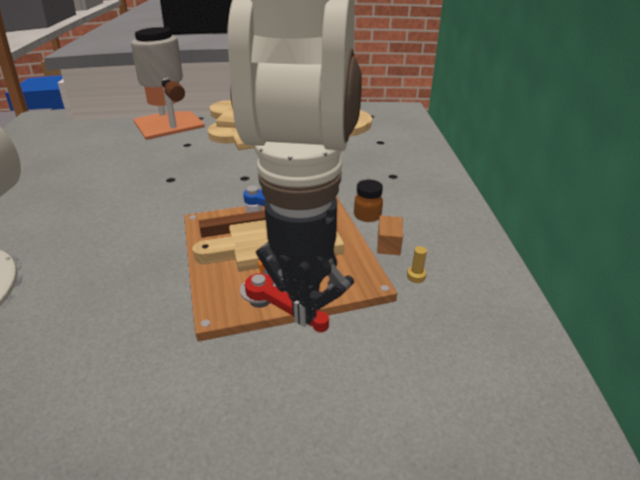

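```bash
python3 -m pendant '[[0,0.035,0,0,0,0,1],[0,0,0.03,0,0,0,1],[0,0,0.03,0,0,0,1],[0,0,0,0,0,0,1]]'
python3 - <<'E'
from tgt import *
pol(LP);rel(*p[:2],.037)
im=bot.camera("side");cal=bot.calibration("side")
m=mask(im,"red");m[:240]=0;m=big(m)
ys,xs=np.where(m>0);i=np.argsort(xs)[-25:];print(xs[i].mean(),ys[i].mean(), ang(LP,onz(cal,[[xs[i].mean()-3,ys[i].mean()]],.046)[0]))
cv2.imwrite("pics/side3.png",im[180:380,180:430,::-1].repeat(2,0).repeat(2,1))
E
```

```text
time: 5.05
ee_pos: [0.5803, -0.1178, 0.0377]
tcp_rot: [-179.5, -0.7, -38.0]
wrist_force: [0.2, 0.3, -0.1]
opening: -0.0001
tcp [ 0.5803 -0.1178  0.0377] rot [-179.45   -0.71  -38.04] F [ 0.2  0.3 -0.1] q6 116.5
theta(tcp) 0.395 r 100.4
tool d mm [-0.   0.   0.7] units [-0.      0.      0.0029]
283.08 306.36 0.3895442951078807
```

View pics/side3.png

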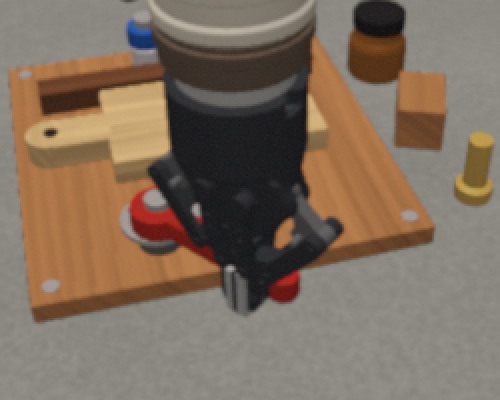

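```bash
python3 -m pendant '[[-0.024,-0.02,0,0,0,0,1],[0.0064,-0.037,0.004,0,0,-0.0333,1],[0.0064,-0.037,0.004,0,0,-0.0333,1]]'
python3 - <<'E'
from tgt import *
pol(LP);print(onz(bot.calibration("side"),[[322.5,323.5]],.043),ang(LP,onz(bot.calibration("side"),[[322.5,323.5]],.043)[0]))
E
```

```text
time: 5.4
ee_pos: [0.5912, -0.0974, 0.0372]
tcp_rot: [-179.7, -0.9, -26.0]
wrist_force: [-0.9, -4.8, 2.9]
opening: -0.0001
tcp [ 0.5912 -0.0974  0.0372] rot [-179.72   -0.88  -26.  ] F [-0.9 -4.8  2.9] q6 106.6
theta(tcp) 0.622 r 92.9
[[ 0.60441068 -0.10720803  0.043     ]] 0.6324674932231513
```

```bash
python3 -m pendant '[[0.005,-0.037,0.003,0,0,-0.0333,1],[0.005,-0.037,0.003,0,0,-0.0333,1],[0.005,-0.037,0.003,0,0,-0.0333,1]]'
python3 - <<'E'
from tgt import *
pol(LP)
cv2.imwrite("pics/side4.png",bot.camera("side")[180:380,180:430,::-1].repeat(2,0).repeat(2,1))
E
```

```text
time: 5.7
ee_pos: [0.606, -0.0733, 0.0371]
tcp_rot: [179.7, -1.2, -7.5]
wrist_force: [2.0, -4.9, 2.1]
opening: -0.0001
tcp [ 0.606  -0.0733  0.0371] rot [179.72  -1.21  -7.46] F [ 2.  -4.9  2.1] q6 90.7
theta(tcp) 0.928 r 92.8
```

View pics/side4.png

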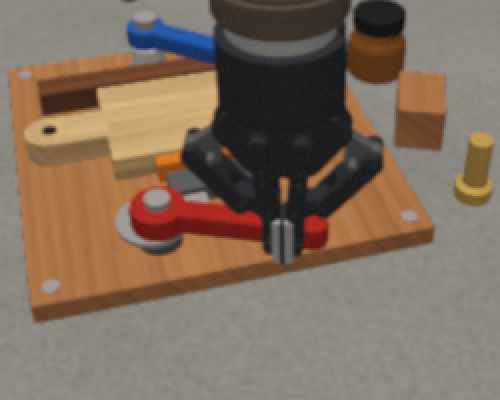

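```bash
python3 -m pendant '[[0.004,-0.037,0.003,0,0,-0.03,1],[0.004,-0.037,0.003,0,0,-0.03,1]]'
python3 - <<'E'
from tgt import *
pol(LP)
E
```

```text
time: 5.95
ee_pos: [0.6112, -0.0546, 0.037]
tcp_rot: [179.3, -1.4, 3.7]
wrist_force: [2.0, -4.1, 1.6]
opening: -0.0001
tcp [ 0.6112 -0.0546  0.037 ] rot [179.35  -1.36   3.73] F [ 2.  -4.1  1.6] q6 81.4
theta(tcp) 1.138 r 92.2
```

```bash
python3 -m pendant '[[0.003,-0.032,0.003,0,0,-0.028,1],[0.003,-0.032,0.003,0,0,-0.028,1]]'
cat > lev.py <<'E'
from tgt import *
im=bot.camera("side");cal=bot.calibration("side")
cv2.imwrite("pics/"+sys.argv[1],im[180:380,180:430,::-1].repeat(2,0).repeat(2,1))
pol(LP)
def pts(t,P,r,z):
    return [(*(P+r*(np.sin(t)*X-np.cos(t)*V)),z)]
for t in(1.45,1.5,1.57,1.65): print(t,((project(cal,pts(t,LP,.108,.052)+pts(t,LP,0,.052))-[180,180])*2).round(1).tolist())
E
python3 lev.py side5.png
```

```text
time: 6.15
ee_pos: [0.6129, -0.0388, 0.0371]
tcp_rot: [178.9, -1.5, 13.9]
wrist_force: [4.3, -5.2, 1.1]
opening: -0.0001
tcp [ 0.6129 -0.0388  0.0371] rot [178.91  -1.48  13.9 ] F [ 4.3 -5.2  1.1] q6 72.8
theta(tcp) 1.311 r 92.3
1.45 [[313.0, 190.4], [158.3, 206.0]]
1.5 [[311.4, 185.5], [158.3, 206.0]]
1.57 [[308.5, 178.8], [158.3, 206.0]]
1.65 [[304.4, 171.5], [158.3, 206.0]]
```

View pics/side5.png

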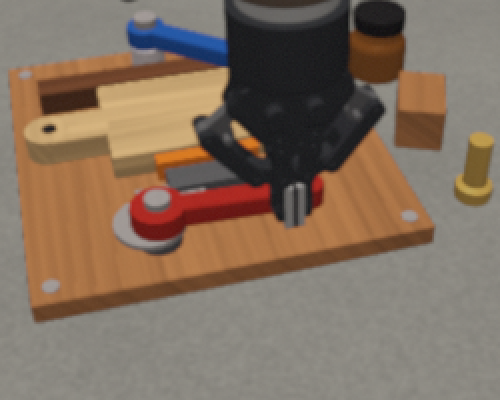

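```bash
python3 -m pendant '[[0,-0.02,0.002,0,0,0,1],[0,0,0,0,0,0,1]]'
python3 lev.py side6.png
```

```text
time: 6.4
ee_pos: [0.6119, -0.0329, 0.0372]
tcp_rot: [178.9, -1.6, 13.9]
wrist_force: [0.3, 0.2, -0.3]
opening: -0.0001
tcp [ 0.6119 -0.0329  0.0372] rot [178.86  -1.57  13.9 ] F [ 0.3  0.2 -0.3] q6 73.3
theta(tcp) 1.375 r 91.4
1.45 [[313.0, 190.4], [158.3, 206.0]]
1.5 [[311.4, 185.5], [158.3, 206.0]]
1.57 [[308.5, 178.8], [158.3, 206.0]]
1.65 [[304.4, 171.5], [158.3, 206.0]]
```

View pics/side6.png

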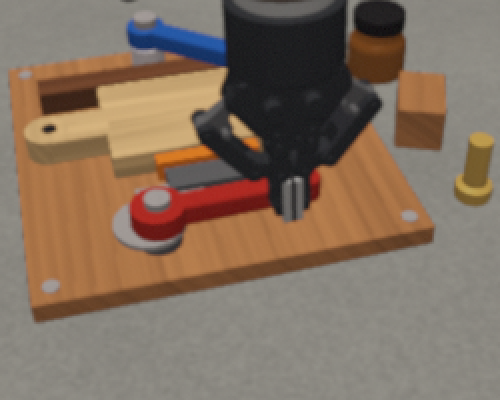

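```bash
python3 -m pendant '[[0,0.1,0,0,0,0,1],[0,0.08,-0.12,0,0,0,1],[0,0.08,-0.16,0,0,0,1],[0,0.16,-0.16,0,0,0,1],[0,0.18,-0.1,0,0,0,1]]'
cat > meas.py <<'E'
from tgt import *
im=bot.camera("top");cal=bot.calibration("top")
cv2.imwrite("pics/"+sys.argv[1],cv2.resize(im[140:390,180:430],None,fx=2.4,fy=2.4,interpolation=cv2.INTER_CUBIC)[:,:,::-1])
def fit(col,z,P,r0,r1):
    m=mask(im,col);ys,xs=np.where(m>0);w=onz(cal,np.c_[xs,ys],z)[:,:2];r=np.hypot(*(w-P).T)
    s=(r>r0)&(r<r1);w=w[s]
    if len(w)<20: print(col,"hidden",len(w));return
    c=w.mean(0);print(col,"n",len(w),"angle via pivot",round(ang(P,c),3),end=" ")
    l=cv2.fitLine(w.astype(np.float32),cv2.DIST_L2,0,1e-4,1e-4).ravel()[:2]; l=l*np.sign(l@(c-P)); print("line",round(ang(np.zeros(2),l),3))
fit("red",.052,LP,.025,.125);fit("blue",.064,KP,.025,.125)
E
python3 meas.py top2.png
```

```text
time: 6.95
ee_pos: [0.6381, -0.1706, 0.1683]
tcp_rot: [179.4, -0.9, 13.6]
wrist_force: [2.1, -0.8, -0.3]
opening: 0.0001
tcp [ 0.6381 -0.1706  0.1683] rot [179.39  -0.92  13.65] F [ 2.1 -0.8 -0.3] q6 61.4
red n 404 angle via pivot 1.613 line 1.591
blue n 471 angle via pivot 0.855 line 0.863
```

View pics/top2.png

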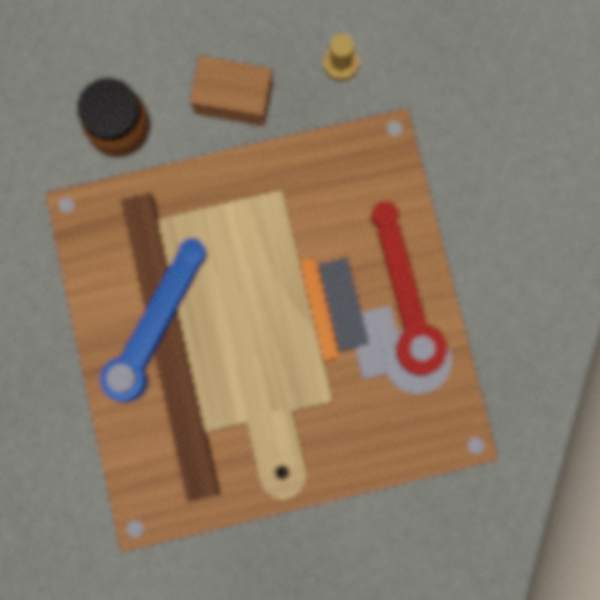

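```bash
python3 -m pendant '[[0.02,-0.178,0,0,0,0,1],[0.02,-0.178,0,0,0,0,1],[0.02,-0.178,0,0,0,0,1],[0.02,-0.178,0,0,0,0,1],[0.02,-0.178,0,0,0,0,1],[0.02,-0.178,0,0,0,0,1],[0.02,-0.178,0,0,0,0,1],[0.02,-0.178,0,0,0,0,1]]'
python3 -m pendant '[[0,0,0,0,0,-0.046,1],[0,0,0,0,0,-0.046,1],[0,0,0,0,0,-0.046,1],[0,0,0,0,0,-0.046,1],[0,0,0,0,0,-0.046,1],[0,0,0,0,0,-0.046,1]]'
python3 - <<'E'
from tgt import *
rel(.593,.186,.050);pol(KP)
E
```

```text
time: 7.8
ee_pos: [0.5987, 0.1807, 0.1667]
tcp_rot: [179.3, -1.0, 11.4]
wrist_force: [0.3, -1.0, 0.9]
opening: -0.0001
time: 8.4
ee_pos: [0.5942, 0.1881, 0.1639]
tcp_rot: [179.3, 0.0, 62.5]
wrist_force: [-0.1, -0.3, -0.1]
opening: -0.0001
tcp [0.5942 0.1881 0.1639] rot [1.7931e+02 1.0000e-02 6.2500e+01] F [-0.1 -0.3 -0.1] q6 45.3
tool d mm [ -2.4  -1.4 113.8] units [-0.0095 -0.0058  0.4554]
theta(tcp) 1.325 r 98.3
```

```bash
python3 -m pendant '[[0,0,0.12,0,0,0,1],[0,0,0.12,0,0,0,1],[0,0,0.12,0,0,0,1],[0,0,0.09,0,0,0,1],[0,0,0,0,0,0,1]]'
python3 - <<'E'
from tgt import *
rel(.593,.186,.050);pol(KP)
cv2.imwrite("pics/side7.png",bot.camera("side")[130:330,180:430,::-1].repeat(2,0).repeat(2,1))
E
```

```text
time: 8.9
ee_pos: [0.5936, 0.187, 0.0474]
tcp_rot: [179.5, -0.0, 62.2]
wrist_force: [-1.2, 0.2, -0.8]
opening: -0.0002
tcp [0.5936 0.187  0.0474] rot [ 1.7953e+02 -2.0000e-02  6.2200e+01] F [-1.2  0.2 -0.8] q6 45.4
tool d mm [-1.1 -0.  -2.6] units [-0.0046 -0.0002 -0.0106]
theta(tcp) 1.313 r 97.8
```

View pics/side7.png

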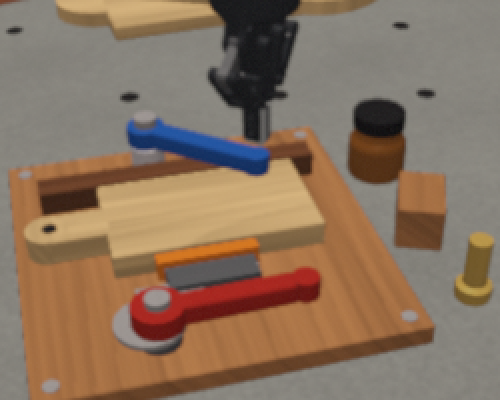

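```bash
python3 -m pendant '[[-0.03,0,-0.014,0,0,0,1],[-0.03,0,0,0,0,0,1],[-0.037,0.008,0,0,0,0.0333,1],[-0.037,0.008,0,0,0,0.0333,1]]'
python3 - <<'E'
from tgt import *
pol(KP)
cv2.imwrite("pics/side8.png",bot.camera("side")[130:330,180:430,::-1].repeat(2,0).repeat(2,1))
E
```

```text
time: 9.35
ee_pos: [0.5826, 0.1554, 0.0589]
tcp_rot: [179.3, -0.6, 49.9]
wrist_force: [0.1, 1.5, -1.5]
opening: 0.0001
tcp [0.5826 0.1554 0.0589] rot [179.3   -0.57  49.89] F [ 0.1  1.5 -1.5] q6 55.2
theta(tcp) 0.965 r 92.8
```

View pics/side8.png

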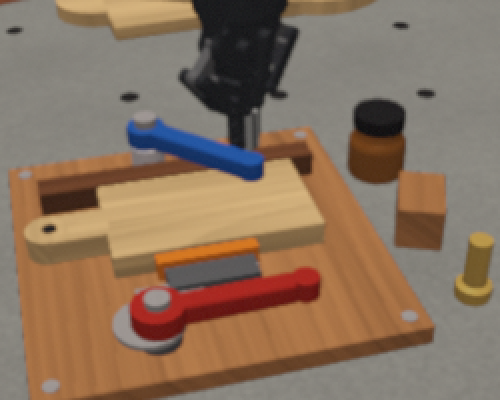

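```bash
python3 -m pendant '[[0.02,0,0,0,0,0,1],[0,0,0.033,0,0,0,1],[0,0,0,0,0,0,1],[-0.02,0.001,0,0,0,0,1],[-0.035,0.004,0.002,0,0,0.0333,1]]'
python3 - <<'E'
from tgt import *
pol(KP)
E
```

```text
time: 9.9
ee_pos: [0.5801, 0.1477, 0.0531]
tcp_rot: [179.2, -1.0, 43.9]
wrist_force: [3.0, 0.2, 1.7]
opening: -0.0004
tcp [0.5801 0.1477 0.0531] rot [179.17  -0.95  43.93] F [3.  0.2 1.7] q6 60.5
theta(tcp) 0.877 r 93.6
```

```bash
python3 -m pendant '[[-0.035,0.006,0.008,0,0,0.0333,1],[-0.035,0.006,0.005,0,0,0.03,1]]'
cat > kp.py <<'E'
from tgt import *
pol(KP)
im=bot.camera("side");cal=bot.calibration("side")
cv2.imwrite("pics/"+sys.argv[1],im[130:330,180:430,::-1].repeat(2,0).repeat(2,1))
m=mask(im,"blue");ys,xs=np.where(m>0);w=onz(cal,np.c_[xs,ys],.064)[:,:2];w=w[(np.hypot(*(w-KP).T)<.15)&(np.hypot(*(w-KP).T)>.03)]
l=cv2.fitLine(w.astype(np.float32),cv2.DIST_L2,0,1e-4,1e-4).ravel()[:2];l=l*np.sign(l@(w.mean(0)-KP));print("keeper side: line",round(ang(np.zeros(2),l),3),"piv",round(ang(KP,w.mean(0)),3))
E
python3 kp.py side9.png
```

```text
time: 10.1
ee_pos: [0.5693, 0.1339, 0.05]
tcp_rot: [179.3, -1.2, 32.2]
wrist_force: [2.3, 1.1, 1.5]
opening: 0.0004
tcp [0.5693 0.1339 0.05  ] rot [179.34  -1.21  32.22] F [2.3 1.1 1.5] q6 71.1
theta(tcp) 0.689 r 91.5
keeper side: line 0.441 piv 0.332
```

View pics/side9.png

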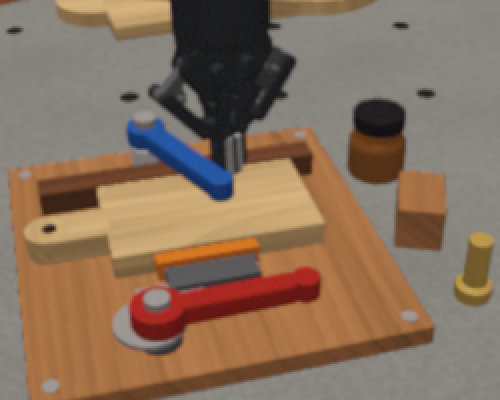

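```bash
python3 -m pendant '[[-0.035,0.004,0.005,0,0,0.02,1],[-0.035,0.004,0.003,0,0,0.025,1]]'
python3 kp.py side10.png
```

```text
time: 10.35
ee_pos: [0.5549, 0.1225, 0.048]
tcp_rot: [179.5, -1.3, 23.9]
wrist_force: [2.5, -0.3, 1.0]
opening: -0.0001
tcp [0.5549 0.1225 0.048 ] rot [179.49  -1.34  23.86] F [ 2.5 -0.3  1. ] q6 78.7
theta(tcp) 0.489 r 88.6
keeper side: line 0.216 piv 0.159
```

```bash
python3 -m pendant '[[-0.028,0.003,-0.002,0,0,0.025,1],[-0.02,0.003,-0.002,0,0,0.02,1]]'
python3 kp.py side11.png; python3 meas.py top3.png
```

```text
time: 10.6
ee_pos: [0.5437, 0.1161, 0.0486]
tcp_rot: [179.6, -1.4, 15.7]
wrist_force: [2.6, -0.7, -0.1]
opening: 0.0003
tcp [0.5437 0.1161 0.0486] rot [179.65  -1.38  15.66] F [ 2.6 -0.7 -0.1] q6 86.5
theta(tcp) 0.342 r 86.8
keeper side: line 0.082 piv 0.024
tcp [0.5432 0.1159 0.0487] rot [179.66  -1.36  15.48] F [ 0.2  0.1 -1. ] q6 86.7
red n 407 angle via pivot 1.613 line 1.589Traceback (most recent call last):
  File "meas.py", line 10, in <module>
    fit("red",.052,LP,.025,.125);fit("blue",.064,KP,.025,.125)
                                 ~~~^^^^^^^^^^^^^^^^^^^^^^^^^^
  File "meas.py", line 5, in fit
    m=mask(im,col);ys,xs=np.where(m>0);w=onz(cal,np.c_[xs,ys],z)[:,:2];r=np.hypot(*(w-P).T)
                                         ~~~^^^^^^^^^^^^^^^^^^^^
  File "h.py", line 10, in onz
    d=ray(cal,uv);c=np.array(cal["xyz"]);return c+d*((z-c[2])/d[:,2])[:,None]
  File "h.py", line 6, in ray
    p=cv2.undistortPoints(uv,K,np.array([cal["k1"],0,0,0.])).reshape(-1,2)
      ~~~~~~~~~~~~~~~~~~~^^^^^^^^^^^^^^^^^^^^^^^^^^^^^^^^^^^
cv2.error: OpenCV(4.12.0) /io/opencv/modules/calib3d/src/undistort.dispatch.cpp:347: error: (-215:Assertion failed) CV_IS_MAT(_src) && CV_IS_MAT(_dst) && (_src->rows == 1 || _src->cols == 1) && (_dst->rows == 1 || _dst->cols == 1) && _src->cols + _src->rows - 1 == _dst->rows + _dst->cols - 1 && (CV_MAT_TYPE(_src->type) == CV_32FC2 || CV_MAT_TYPE(_src->type) == CV_64FC2) && (CV_MAT_TYPE(_dst->type) == CV_32FC2 || CV_MAT_TYPE(_dst->type) == CV_64FC2) in function 'cvUndistortPointsInternal'
```

View pics/side11.png

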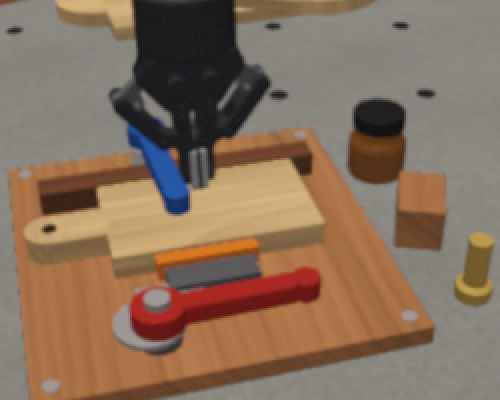

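View pics/top3.png

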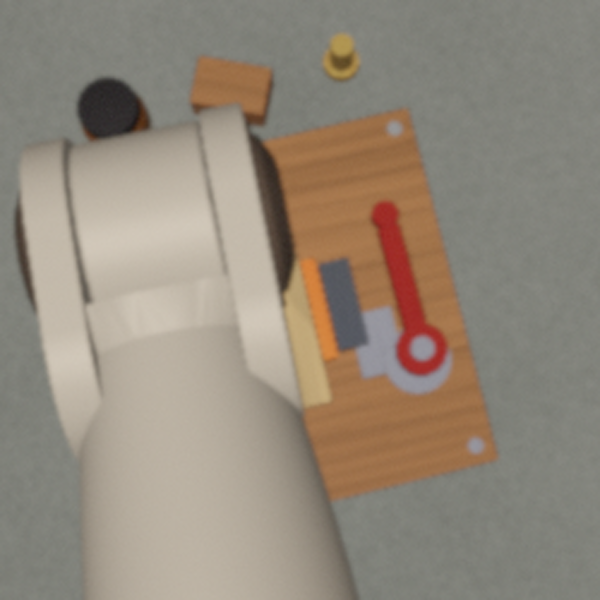

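```bash
python3 -m pendant '[[-0.016,0,0,0,0,0,1],[0,0,0,0,0,0,1]]'
python3 kp.py side12.png
python3 -m pendant '[[0.08,0,0,0,0,0,1],[0.12,0,-0.1,0,0,0,1],[0,0,-0.16,0,0,0,1],[0,-0.18,-0.1,0,0,0,1],[0,-0.18,0,0,0,0,1],[0,-0.18,0,0,0,0,1],[0,-0.18,0,0,0,0,1]]'
python3 meas.py top4.png
```

```text
time: 10.9
ee_pos: [0.5398, 0.1153, 0.0486]
tcp_rot: [179.6, -1.4, 16.1]
wrist_force: [-0.3, 0.5, 0.0]
opening: 0.0002
tcp [0.5398 0.1153 0.0486] rot [179.64  -1.37  16.14] F [-0.3  0.5  0. ] q6 86.1
theta(tcp) 0.299 r 85.4
keeper side: line 0.029 piv -0.024
time: 11.65
ee_pos: [0.5362, 0.3033, 0.1399]
tcp_rot: [179.7, -1.1, 16.3]
wrist_force: [0.9, 0.8, -0.2]
opening: -0.0001
tcp [0.5362 0.3033 0.1399] rot [179.73  -1.09  16.26] F [ 0.9  0.8 -0.2] q6 103.5
red n 404 angle via pivot 1.613 line 1.589
blue n 447 angle via pivot 0.011 line 0.013
```

View pics/top4.png

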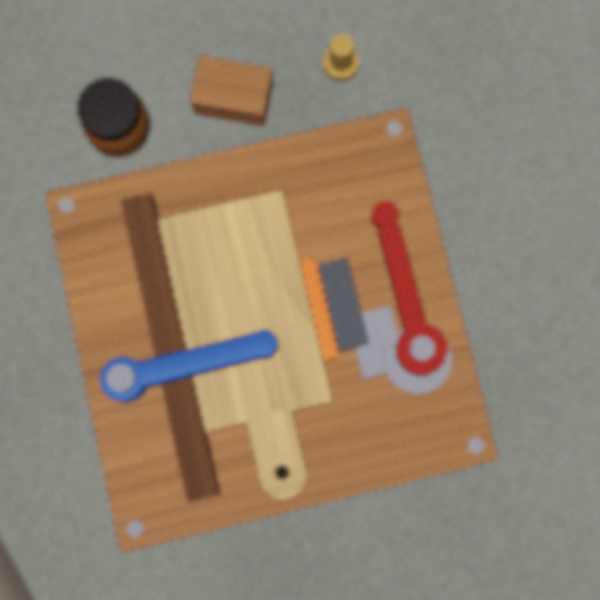

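```bash
python3 -m pendant '[[0,0,-0.1,0,0,0,1],[0,0,0,0,0,0,1],[0,0,0,0,0,0,1]]'; python3 -c "
from workcell import bot
print(bot.job_done())"
```

```text
time: 12.0
ee_pos: [0.5313, 0.313, 0.1633]
tcp_rot: [179.9, -0.9, 17.1]
wrist_force: [0.3, 1.0, -0.6]
opening: -0.0002
the job is handed in; nothing more can be done
None
```

The job is done and handed in at 12.0 s. I pushed the red lever closed with the shut fingertips, then pushed the blue keeper arm square across the blank, and backed the robot clear of everything.

- **Lever:** the last top view puts it at about 1.59–1.61 rad against a target of 1.57. It did not move while the keeper was pushed.
- **Blank:** by eye in the top picture, its edge lies along the fence with no visible gap, and the orange pad is against its other side. I did not measure how tightly it is held.
- **Keeper:** about 0.01 rad from square in the top view. The side view was rougher, at about ±0.03.
- **Bystanders:** the dog, jar and offcut look unmoved.
- **Forces:** the wrist force I read stayed under about 7 N.

While pushing, the tool twice drifted upwards, to 51 mm at the lever and 59 mm at the keeper. Each time I backed off, lowered it and went on.

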